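Scan the passed housing at the inspection bench

ROBOT

A 7-joint arm with a two-finger parallel gripper is mounted at the origin on the work surface. World frame = base frame: x ahead of the robot, y to its left, z up, the work surface at z = 0. Lengths are in m, angles in rad, forces in N, time in s.
With the tool pointing down it reaches from about 0.4 to 0.85 m from the base axis. Payload 4.5 kg.
Tool frame: the origin (TCP) lies at the very end of the fingers, on their centre line; the grasp point (between the pads) lies 19 mm behind it; z points along the fingers, y is the line along which they close (so a half turn about z gives the same grasp; the last joint's range is limited). The gripper opens to 88 mm and grips with 3 to 60 N. Pads are 18 mm wide; open, the fingers measure 123 mm over their backs; the gripper's body (75 mm by 187 mm) begins 45 mm behind the grasp point.
Start: joints at [-1.086, 0.689, -0.195, 1.565, 0.157, 0.902, -0.215], TCP at [0.272, 0.563, 0.239] pointing down, gripper open.
Joint ranges: [-3.01, 3.01], [-0.46, 2.08], [-1.47, 1.51], [0.13, 2.56], [-1, 4.14], [0.04, 2.09], [-2.66, 2.66]. Speed limits (rad/s): [2.57, 2.57, 3.14, 3.14, 3.14, 3.14, 3.14].

INTERFACE

Orientations are given as a unit quaternion [x, y, z, w].
In Python, from plant import r gives the robot as it stands. The module is installed in compiled form; this text tells all that it offers.
- The arm moves only by the tool step_arm, never from a script. Its argument "increments" is a list of rows, each a list of 2 entries, a list of its own where there are three numbers: the shift along the world's x, y, z in cm, then the turn, a rotation vector about the world's x, y, z in degrees. A call has exactly 10 rows; each row shifts and turns the commanded pose from where the row before left it; what a row does not reach is not made up. A row lasts 1/10 s, in which the tool goes at most 50 mm and 8.59 degrees, less where a joint would pass 70% of its speed; a pose out of reach is approached as far as the arm can. A call is refused whole if a number of a shift passes 5 or a number of a turn 8.59, either way. A call with a gripper value outside its range is refused whole. "fingers" is the opening, from 0 (shut) to 1 (fully open), set as the call begins (left out, the last holds). The fingers move at their own pace and stop on an object; "grip_force" is the grip in N (left out, the last holds). Time passes only in rows, so rows that do not move let the fingers close, or fill a call up. It gives the time, the measured TCP pose, the force, the opening and the grip force at its end, in the units of the state.
- r.get_state(): the state, without advancing time (a new reading comes with each control period).
- r.snapshot(name): name is "scene" or "top"; returns (picture, depth): 480x640x3 uint8, red, green, blue; 480x640 float32, m along the optical axis (not along the pixel's ray), 0 where there is no reading.
- r.calibration(name): a dict with "fov_y" (degrees; the focal length in pixels is half the picture's height over the tangent of half this angle, whatever the lens; pixels are square), "cx", "cy" (the principal point, pixels), "k1" (the pictures are not rectified: a ray, as slopes to the right and down, at radius r is drawn at 1 + k1 r^2 times it, then the intrinsics apply), "R" (3x3) and "t" (3): a world point X has camera coordinates R X + t. Camera axes: x right, y down, z forward; pixel columns grow to the right and rows downward; lengths in m; the calibration is good to about 2 mm. A picture is of the moment at which its call begins. calibration takes no time and is no camera call.
- r.finish_job(): hands the job in; it is judged then, once.
The state is a dict: "clock": time; "q": joint angles; "qd": joint speeds; "joint_torque": joint torques, N m; "tool_pos": TCP position; "eef_rot": TCP orientation; "contact_force": force on the tool from outside, world axes, zero at the start; "moment": the same for the moment, N m; "opening": opening from 0.0 (shut) to 1.0 (fully open); "finger_force": force on a finger pad.
Only numpy, scipy, OpenCV 4.12 (cv2) and the standard library are available. Lean on these libraries where they do the work, as an engineer would, in place of code of your own. Each camera call takes 0.05 s, during which the arm holds its last target. There are 200 camera calls.

TASK

Pick up the bar scanner from its grey mat and point its window straight down at the middle of the barcode label on the housing that bears the round yellow sticker, about 8 cm above the label, keeping it still there for two seconds. Do not scan the other housing, and do not shift either housing. Then set the scanner down gently, the right way up, back on its mat, lying along the mat, and let go.

Things in the scene. Friction and masses are not known exactly. Their poses are not given: they have to be found in the camera images.
- scanner_centre (a point): Centre (half-way up) of the bar scanner, 165 long, 40 high, 0.28 kg, lying on the mat. x runs along it to the head, z up. Black handle x = -85 to 25 mm, 40 wide in y, flat sides: grip across y here. Yellow head x = 25 to 80 mm, 58 wide. Window in the head's underside: 55 mm ahead in x, 20 mm below this point, reading along -z. Starts up to 10 mm, 9 degrees off the mat's middle and length.
- mat_centre (a point): Middle of the top face of the flat light grey rubber mat, fixed to the bench, 210 long (x) by 110 wide (y), 4 thick; z up. The scanner resting on it has its centre 20 mm above this point.
- passed_label (a point): Middle of the white barcode label (60 by 80) of the housing WITH a round yellow sticker (36 across): the one to scan. The label lies flat on top of the loose black moulded housing, 170 long (x) by 130 wide (y), 67 high with the label, 1.1 kg, on the bench; z up. The housing's centre is 20 mm behind this point, in -x.
- waiting_label (a point): The same point on the other, identical black housing WITHOUT a yellow sticker: not to be scanned. Mat and housings stand in a row across the bench, in any order, about 30 mm or more apart; a white bottle 130 high, a tape roll 45 high and a flat blue folder lie beyond them.
There are look-alikes about, which are no part of the job. What is shaped like the part that bears scanner_centre but green or turquoise is not meant.

How it is judged:
On the way, in this order (a step that is already met when the one before it is completed fails the run):
1. the scanner's window points down at the middle of the stickered housing's label, 40 to 130 mm away, held still for 1 s (x of passed_label in the frame of scanner_centre between 0.035 and 0.075 m and y of passed_label in the frame of scanner_centre between -0.02 and 0.02 m and z of passed_label in the frame of scanner_centre between -0.15 and -0.06 m and angle between scanner_centre's own z axis and vertical below 0.2 rad and linear speed of scanner below 0.04 m/s), for 1 s.
2. the scanner is brought down onto its mat (within 12 mm of resting) while still held, not dropped (x of scanner_centre in the frame of mat_centre between -0.04 and 0.04 m and y of scanner_centre in the frame of mat_centre between -0.035 and 0.035 m and z of scanner_centre in the frame of mat_centre below 0.032 m and angle between scanner_centre's own z axis and vertical below 0.12 rad and angle between the x axis of scanner_centre and the x axis of mat_centre, either way round below 0.35 rad and contact force between scanner and the fingers above 0.5 N).
At the end, for the whole second after the job is handed in: The scanner lies released and at rest, right way up, on its mat: its centre within 40 mm along and 35 mm across of the mat's middle, its length within 20 degrees of the mat's, its centre no more than 6 mm above its resting height; both housings within 15 mm of where they stood (x of scanner_centre in the frame of mat_centre between -0.04 and 0.04 m and y of scanner_centre in the frame of mat_centre between -0.035 and 0.035 m and z of scanner_centre in the frame of mat_centre below 0.026 m and angle between scanner_centre's own z axis and vertical below 0.12 rad and angle between the x axis of scanner_centre and the x axis of mat_centre, either way round below 0.35 rad and linear speed of scanner below 0.02 m/s and distance of each of passed_label, waiting_label from where it was at the start of the episode below 0.015 m); the robot touches nothing.
It fails at once if the other housing's label is scanned (window held still over it, within reading distance) (x of waiting_label in the frame of scanner_centre between 0.035 and 0.075 m and y of waiting_label in the frame of scanner_centre between -0.02 and 0.02 m and z of waiting_label in the frame of scanner_centre between -0.15 and -0.05 m and angle between scanner_centre's own z axis and vertical below 0.2 rad and linear speed of scanner below 0.02 m/s).
It fails at once if a housing is shifted by more than 15 mm (distance of any of passed_label, waiting_label from where it was at the start of the episode above 0.015 m).
It also fails if it takes over 54 s, if anything falls off the work surface, if the arm or the gripper's body presses on something with over 40 N, if the wrist force passes 120 N, or if a joint passes its speed limit or range.

## Working session

There is one attempt and no reset: what is moved stays moved. The work goes in short steps, Python scripts to look and compute and a tool call to move; the robot and the scene stay as the last step left them, time stands still between calls to the robot, and variables do not carry over. Pictures are saved under pics/ and viewed, at most 10 in all, crops included, and the job is handed in when it is done.

Besides the shell and the picture viewer there is one more tool, called after "Emit:" as name([rows], argument=value, ...), one row to a line, values as JSON. step_arm: Moves the arm, as the interface text tells. Its arguments: {"type":"object","properties":{"increments":{"type":"array","items":{"type":"array"}},"fingers":{"type":"number"},"grip_force":{"type":"number"}},"required":["increments"]}

```bash
mkdir -p pics; python3 - <<'E'
from plant import r
import cv2,numpy as np
for n in("scene","top"):
    p,d=r.snapshot(n);cv2.imwrite(f"pics/{n}0.png",p[...,::-1]);np.save(f"{n}0.npy",d)
    print(r.calibration(n))
s=r.get_state();print(s)
E
```

```text
{'fov_y': 57.195024936076265, 'cx': 330.97347435444414, 'cy': 237.9694510762548, 'k1': -0.04522942052001278, 'R': array([[-0.56226806,  0.82684526, -0.01347378],
       [ 0.56521576,  0.37236035, -0.73612425],
       [-0.60364375, -0.42151475, -0.67671231]]), 't': array([ 0.31887661, -0.15231545,  1.3224907 ])}
{'fov_y': 54.64092811505236, 'cx': 320.45116404248887, 'cy': 239.9017017208453, 'k1': -0.040706352302145296, 'R': array([[ 0.01429331, -0.99963613,  0.02287591],
       [-0.99237183, -0.01698373, -0.12210527],
       [ 0.12244936, -0.02095612, -0.99225349]]), 't': array([-0.11305072,  0.42146885,  1.14516416])}
{'clock': 0.1, 'q': array([-1.08619247,  0.68988922, -0.19450506,  1.56620453,  0.15732669,
        0.90251286, -0.21511681]), 'qd': array([-0.00047024, -0.00045226,  0.00109947, -0.00312218, -0.00117229,
        0.00233929, -0.00122529]), 'joint_torque': array([-3.38708080e-03, -5.28500390e+01, -1.27131332e+00, -1.53838331e+01,
       -5.24830772e-02,  2.00328665e-03,  3.23336758e-05]), 'tool_pos': array([0.27211812, 0.56203826, 0.23800612]), 'eef_rot': array([ 2.23468777e-01,  9.74710751e-01, -8.03748524e-04, -1.07278068e-04]), 'contact_force': array([ 0.7434025 ,  0.17418005, -0.86114275]), 'moment': array([ 0.01551582, -0.04056552,  0.0121934 ]), 'finger_force': 0.0, 'opening': 1.001278759373323}
```

View pics/top0.png

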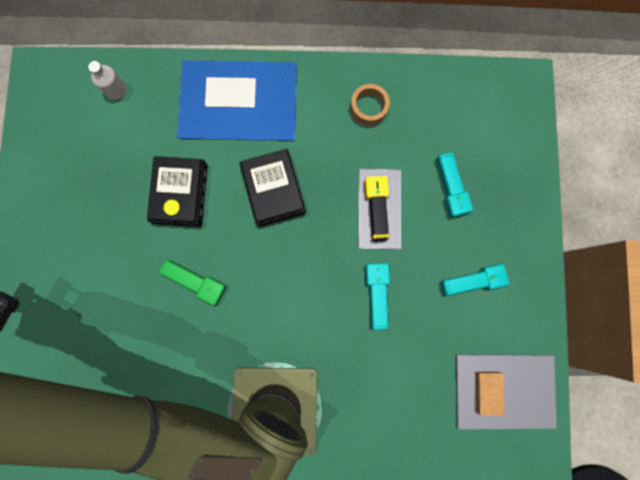

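View pics/scene0.png

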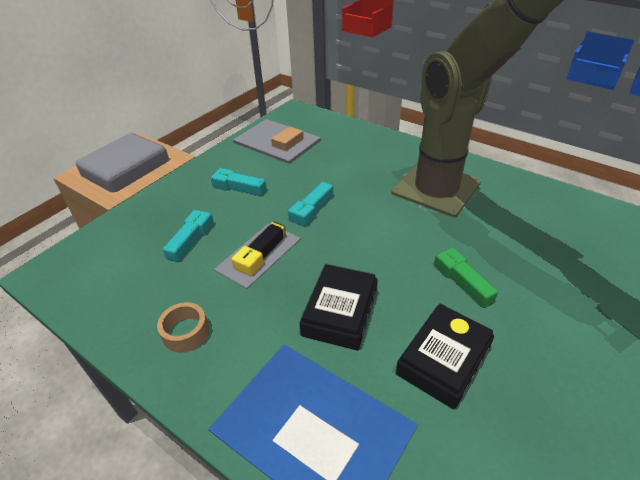

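The top view shows the scanner (yellow head at (377,187), handle to (379,238)) on the mat centred at (380,208). The stickered housing's label is at (174,180), with its sticker at (172,207). The other housing's label is at (269,175). The scene view agrees.

```bash
cat > h.py <<'E'
import cv2,numpy as np
from plant import r
def cast(name,uv,z):
    c=r.calibration(name);f=240/np.tan(np.radians(c["fov_y"]/2))
    K=np.array([[f,0,c["cx"]],[0,f,c["cy"]],[0,0,1]])
    n=cv2.undistortPoints(np.float64(uv).reshape(-1,1,2),K,np.array([c["k1"],0,0,0,0.])).reshape(-1,2)
    R,t=c["R"],c["t"];o=-R.T@t;d=np.c_[n,np.ones(len(n))]@R
    return o+d*((np.asarray(z)-o[2])/d[:,2])[:,None]
def blob(m,box):  # biggest contour in box
    k=np.zeros(m.shape,np.uint8);a,b,c,d=box;k[b:d,a:c]=m[b:d,a:c]*255
    cs,_=cv2.findContours(k,cv2.RETR_EXTERNAL,cv2.CHAIN_APPROX_NONE)
    return max(cs,key=cv2.contourArea).reshape(-1,2)
def rect(name,pts,z):
    P=cast(name,pts,z)[:,:2]
    (c,(w,h),a)=cv2.minAreaRect(np.float32(P*1000))
    if w<h:w,h,a=h,w,a+90
    return np.round(c,1),round(w,1),round(h,1),round((a+90)%180-90,1)
E
python3 - <<'E'
from h import *
p=cv2.imread("pics/top0.png");hsv=cv2.cvtColor(p,cv2.COLOR_BGR2HSV);H,S,V=[hsv[...,i].astype(int) for i in range(3)]
yel=(H>20)&(H<35)&(S>150)&(V>120);white=(S<60)&(V>150);black=(V<60)
grey=(S<60)&(V>90)
mb=(350,160,410,255)
green=(H>60)&(H<95)&(S>80)
print("mat",rect("top",blob(~green,mb),.004))
obj=(yel|(V<70))
print("scanner",rect("top",blob(obj,mb),.044))
print("head",rect("top",blob(yel,(350,160,410,210)),.044))
print("black",rect("top",blob(V<70,mb),.044))
ob=blob(obj,mb)
for b in((150,160,200,198),(245,150,295,195)):
    hull=cv2.convexHull(blob(V>90,b)).reshape(-1,2)
    print("label",rect("top",hull,.067))
print("sticker",rect("top",blob(yel,(150,190,200,225)),.067))
for b in((140,145,215,235),(235,140,310,235)):
    print("housing",rect("top",blob(~green,b),.067))
d=np.load("top0.npy");c=r.calibration("top")
for u,v in((377,185),(379,220),(365,240),(174,180),(269,175)):
    q=cast("top",[[u,v]],0.)[0];o=-c["R"].T@c["t"];zc=(c["R"]@q+c["t"])[2]
    print(u,v,o+(q-o)*d[v,u]/zc)
cv2.imwrite("pics/crop.png",cv2.resize(p[140:260,140:420],None,fx=2.8,fy=2.8,interpolation=cv2.INTER_CUBIC))
E
```

```text
mat (array([ 512.2, -260.3]), 215.4, 113.8, 0.2)
scanner (array([ 503.1, -249.4]), 165.0, 57.6, 4.1)
head (array([ 559.4, -245.5]), 57.6, 52.0, -85.9)
black (array([ 485.7, -249.6]), 92.4, 40.8, 4.6)
label (array([561.6, 258.5]), 86.1, 66.8, 87.1)
label (array([574.6,  23.9]), 86.5, 67.1, -72.6)
sticker (array([493.8, 261.7]), 38.5, 38.0, -23.6)
housing (array([533.3, 249.4]), 169.2, 135.7, -2.8)
housing (array([547.1,  14.8]), 172.3, 125.6, 16.9)
377 185 [ 0.56343097 -0.24719601  0.04508183]
379 220 [ 0.27964507 -0.08185328  1.19034284]
365 240 [ 0.4277644  -0.22187228  0.00394824]
174 180 [0.56099055 0.25814042 0.06755219]
269 175 [0.57775748 0.02407342 0.06792041]
```

View pics/crop.png

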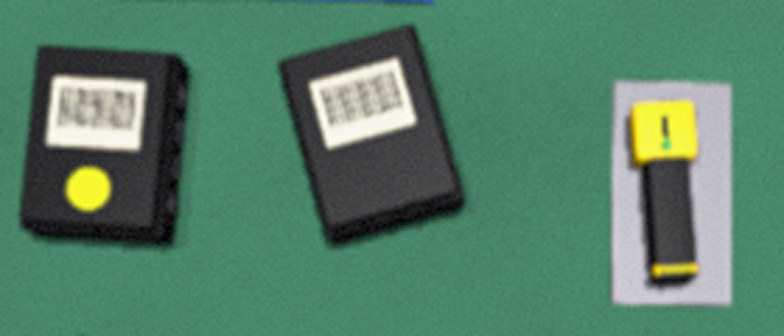

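Emit:
step_arm([
  [[2.4, -4, 0], [0, 0, 3]],
  [[2.4, -4, 0], [0, 0, 3]],
  [[2.4, -4, 0], [0, 0, 3]],
  [[2.4, -4, 0], [0, 0, 3]],
  [[2.4, -4, 0], [0, 0, 3]],
  [[2.4, -4, 0], [0, 0, 3]],
  [[2.4, -4, 0], [0, 0, 3]],
  [[2.4, -4, 0], [0, 0, 3]],
  [[2.4, -4, 0], [0, 0, 3]],
  [[2.4, -4, 0], [0, 0, 3]],
], fingers=1)

```text
clock: 1.1
tool_pos: [0.5129, 0.1607, 0.2385]
eef_rot: [-0.037, 0.999, -0.0, -0.0]
contact_force: [1.0, 0.5, -0.1]
opening: 1.003
finger_force: 0.0
```

Emit:
step_arm([
  [[0, -4, 0], [0, 0, 0]],
  [[0, -4, 0], [0, 0, 0]],
  [[0, -4, 0], [0, 0, 0]],
  [[0, -4, 0], [0, 0, 0]],
  [[0, -4, 0], [0, 0, 0]],
  [[0, -4, 0], [0, 0, 0]],
  [[0, -4, 0], [0, 0, 0]],
  [[0, -4, 0], [0, 0, 0]],
  [[0, -4, 0], [0, 0, 0]],
  [[0, -4, 0], [0, 0, 0]],
])

```text
clock: 2.1
tool_pos: [0.5118, -0.2391, 0.2384]
eef_rot: [-0.036, 0.999, 0.0, -0.0]
contact_force: [0.8, -0.1, 0.3]
opening: 0.999
finger_force: 0.0
```

Emit:
step_arm([
  [[0, -1, -1], [0, 0, 0]],
  [[0, 0, -3], [0, 0, 0]],
  [[0, 0, -3], [0, 0, 0]],
  [[0, 0, -3], [0, 0, 0]],
  [[0, 0, -3], [0, 0, 0]],
  [[0, 0, -2], [0, 0, 0]],
  [[0, 0, -1], [0, 0, 0]],
  [[0, 0, 0], [0, 0, 0]],
  [[0, 0, 0], [0, 0, 0]],
  [[0, 0, 0], [0, 0, 0]],
])

```text
clock: 3.1
tool_pos: [0.5131, -0.2475, 0.0799]
eef_rot: [-0.036, 0.999, -0.0, 0.001]
contact_force: [0.1, 0.6, -0.0]
opening: 1.001
finger_force: 0.0
```

```bash
python3 - <<'E'
from h import *
o=[]
for n in("scene","top"):
    p,d=r.snapshot(n);o.append(p[...,::-1])
s=r.get_state();print(s["tool_pos"],s["q"])
cv2.imwrite("pics/g1.png",np.hstack([cv2.resize(o[0][180:320,180:330],(400,373)),cv2.resize(o[1][140:280,310:460],(400,373))]))
E
```

```text
[ 0.51292963 -0.24764878  0.0797694 ] [ 0.54851102  0.8617044  -0.30879706  1.85132244  0.49828168  0.50350026
  1.54289038]
```

View pics/g1.png

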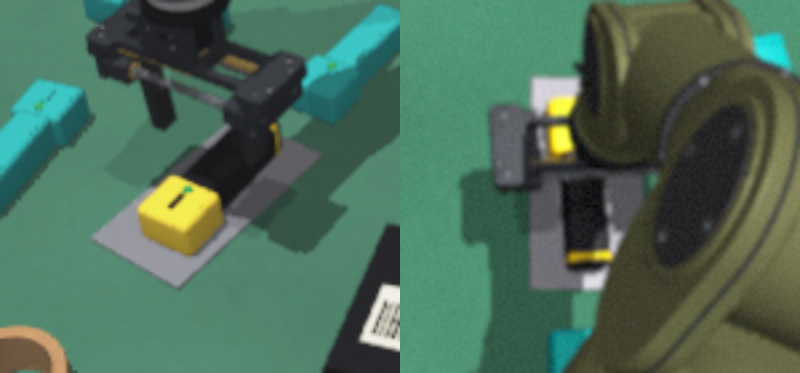

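The fingers hang either side of the handle, just behind the yellow head, which is at about (180,215) in the left crop. I'll descend and grip.

Emit:
step_arm([
  [[-0.1, -0.1, -1], [0, 0, 0]],
  [[0, 0, -1], [0, 0, 0]],
  [[0, 0, -1], [0, 0, 0]],
  [[0, 0, -1], [0, 0, 0]],
  [[0, 0, -1], [0, 0, 0]],
  [[0, 0, -0.8], [0, 0, 0]],
  [[0, 0, -0.7], [0, 0, 0]],
  [[0, 0, -0.4], [0, 0, 0]],
  [[0, 0, 0], [0, 0, 0]],
  [[0, 0, 0], [0, 0, 0]],
])

```text
clock: 4.2
tool_pos: [0.5115, -0.2484, 0.0099]
eef_rot: [-0.036, 0.999, -0.0, 0.0]
contact_force: [-0.6, -0.7, 0.0]
opening: 0.997
finger_force: 0.0
```

Emit:
step_arm([
  [[0, 0, 0], [0, 0, 0]],
  [[0, 0, 0], [0, 0, 0]],
  [[0, 0, 0], [0, 0, 0]],
  [[0, 0, 0], [0, 0, 0]],
  [[0, 0, 0], [0, 0, 0]],
  [[0, 0, 0], [0, 0, 0]],
  [[0, 0, 0], [0, 0, 0]],
  [[0, 0, 0], [0, 0, 0]],
  [[0, 0, 0], [0, 0, 0]],
  [[0, 0, 0], [0, 0, 0]],
], fingers=0, grip_force=30)

```text
clock: 5.2
tool_pos: [0.5113, -0.2488, 0.0098]
eef_rot: [-0.036, 0.999, -0.0, 0.0]
contact_force: [-0.5, -1.9, 0.3]
opening: 0.454
finger_force: 30.0
```

Emit:
step_arm([
  [[0, 0, 0.5], [0, 0, 0]],
  [[0, 0, 1], [0, 0, 0]],
  [[0, 0, 2], [0, 0, 0]],
  [[0, 0, 2], [0, 0, 0]],
  [[0, 0, 2], [0, 0, 0]],
  [[0, 0, 2], [0, 0, 0]],
  [[0, 0, 2], [0, 0, 0]],
  [[0, 0, 2], [0, 0, 0]],
  [[0, 0, 1], [0, 0, 0]],
  [[0, 0, 0.5], [0, 0, 0]],
])

```text
clock: 6.2
tool_pos: [0.5114, -0.2482, 0.1608]
eef_rot: [-0.037, 0.999, -0.0, 0.001]
contact_force: [0.4, 0.1, -3.4]
opening: 0.45
finger_force: 30.0
```

```bash
python3 - <<'E'
from h import *
o=[]
for n in("scene","top"):
    p,d=r.snapshot(n);o.append(p[...,::-1])
s=r.get_state();print(s["tool_pos"],s["moment"],s["contact_force"])
cv2.imwrite("pics/g2.png",np.hstack([cv2.resize(o[0][130:310,180:360],(400,400)),cv2.resize(o[1][140:280,310:450],(400,400))]))
E
```

```text
[ 0.51125417 -0.2482961   0.16005766] [ 0.04785903  0.02701862 -0.03575432] [-0.18873573 -0.03578261 -3.26032118]
```

View pics/g2.png

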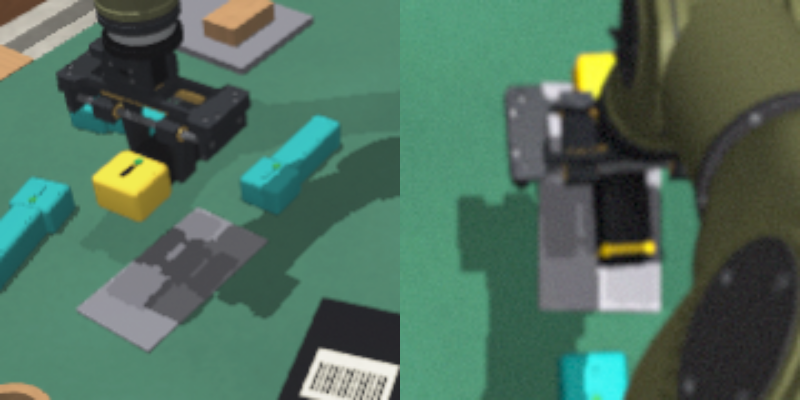

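The scanner is held level, with its head at (130,185) in the left crop, and the mat is empty below. I'll carry it high and set back in x so it stays out of reading range of the other label.

Emit:
step_arm([
  [[-1, 1, 1], [0, 0, 0]],
  [[-1, 2, 2], [0, 0, 0]],
  [[-1, 3, 2], [0, 0, 0]],
  [[-1, 3, 2], [0, 0, 0]],
  [[-1, 4, 1], [0, 0, 0]],
  [[0, 4, 0], [0, 0, 0]],
  [[0, 4, 0], [0, 0, 0]],
  [[0, 4, 0], [0, 0, 0]],
  [[0, 4, 0], [0, 0, 0]],
  [[0, 4, 0], [0, 0, 0]],
])

```text
clock: 7.3
tool_pos: [0.4604, 0.083, 0.2389]
eef_rot: [-0.037, 0.999, -0.0, -0.001]
contact_force: [1.5, 0.1, -1.8]
opening: 0.451
finger_force: 30.0
```

Emit:
step_arm([
  [[0, 4, 0], [0, 0, 0]],
  [[0, 3.5, 0], [0, 0, 0]],
  [[1, 3, 0], [0, 0, 0]],
  [[1, 2.5, -1], [0, 0, 0]],
  [[1, 2, -2], [0, 0, 0]],
  [[1, 1.5, -2], [0, 0, 0]],
  [[0.5, 0.5, -1.5], [0, 0, 0]],
  [[0.5, 0.3, -1], [0, 0, 0]],
  [[0, 0, -0.6], [0, 0, 0]],
  [[0, 0, -0.4], [0, 0, 0]],
])

```text
clock: 8.3
tool_pos: [0.5111, 0.2534, 0.1543]
eef_rot: [-0.036, 0.999, -0.001, -0.0]
contact_force: [0.2, 0.8, -2.8]
opening: 0.448
finger_force: 30.0
```

```bash
python3 - <<'E'
from h import *
o=[]
for n in("scene","top"):
    p,d=r.snapshot(n);o.append(p[...,::-1])
s=r.get_state();print(s["tool_pos"],s["eef_rot"],s["q"],s["contact_force"])
cv2.imwrite("pics/s1.png",np.hstack([cv2.resize(o[0][230:430,330:530],(400,400)),cv2.resize(o[1][120:260,110:250],(400,400))]))
cv2.imwrite("pics/s1full.png",o[0])
E
```

```text
[0.51098881 0.25352227 0.15466174] [-3.59646882e-02  9.99352912e-01 -4.31769754e-04 -3.34340417e-04] [-0.34274075  0.74638363 -0.33968107  1.80632532  0.38124811  0.65479695
  0.73808251] [-0.14717546 -0.28534331 -3.34787335]
```

View pics/s1.png

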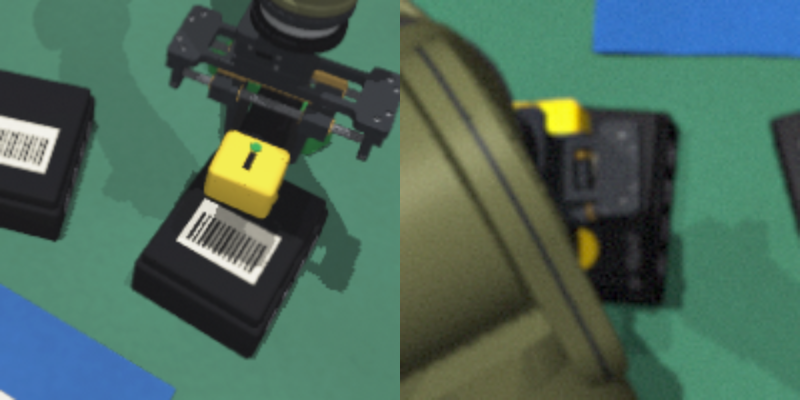

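The head is over the label: its top is at about (250,163) in the left crop and the label is below it. I'll check the head's position numerically while holding the full dwell.

Emit:
step_arm([
  [[0, 0.1, 0], [0, 0, 0]],
  [[0, 0, 0], [0, 0, 0]],
  [[0, 0, 0], [0, 0, 0]],
  [[0, 0, 0], [0, 0, 0]],
  [[0, 0, 0], [0, 0, 0]],
  [[0, 0, 0], [0, 0, 0]],
  [[0, 0, 0], [0, 0, 0]],
  [[0, 0, 0], [0, 0, 0]],
  [[0, 0, 0], [0, 0, 0]],
  [[0, 0, 0], [0, 0, 0]],
])

```text
clock: 9.4
tool_pos: [0.5113, 0.2556, 0.1547]
eef_rot: [-0.036, 0.999, 0.0, -0.0]
contact_force: [0.2, -0.4, -3.2]
opening: 0.45
finger_force: 30.0
```

```bash
python3 - <<'E'
from h import *
print(cast("scene",[[454.5,311.5]],.188), "expect ~", .511+.0475, .2535+.0033)
p=cv2.imread("pics/s1full.png");hsv=cv2.cvtColor(p,cv2.COLOR_BGR2HSV)
m=(hsv[...,0]>20)&(hsv[...,0]<35)&(hsv[...,1]>150)&(hsv[...,2]>190)
print(rect("scene",blob(m,(400,270,500,350)),.188))
E
```

```text
[[0.5664723  0.25671211 0.188     ]] expect ~ 0.5585 0.25680000000000003
(array([565.1, 255.9]), 55.9, 54.7, -85.8)
```

Emit:
step_arm([
  [[-0.2, 0, 0], [0, 0, 0]],
  [[0, 0, 0], [0, 0, 0]],
  [[0, 0, 0], [0, 0, 0]],
  [[0, 0, 0], [0, 0, 0]],
  [[0, 0, 0], [0, 0, 0]],
  [[0, 0, 0], [0, 0, 0]],
  [[0, 0, 0], [0, 0, 0]],
  [[0, 0, 0], [0, 0, 0]],
  [[0, 0, 0], [0, 0, 0]],
  [[0, 0, 0], [0, 0, 0]],
])

```text
clock: 10.4
tool_pos: [0.5093, 0.2556, 0.1547]
eef_rot: [-0.036, 0.999, 0.0, 0.0]
contact_force: [0.2, -0.1, -2.8]
opening: 0.451
finger_force: 30.0
```

Emit:
step_arm([
  [[0, 0, 0], [0, 0, 0]],
  [[0, 0, 0], [0, 0, 0]],
  [[0, 0, 0], [0, 0, 0]],
  [[0, 0, 0], [0, 0, 0]],
  [[0, 0, 0], [0, 0, 0]],
  [[0, 0, 0], [0, 0, 0]],
  [[0, 0, 0], [0, 0, 0]],
  [[0, 0, 0], [0, 0, 0]],
  [[0, 0, 0], [0, 0, 0]],
  [[0, 0, 0], [0, 0, 0]],
])

```text
clock: 11.4
tool_pos: [0.5093, 0.2556, 0.1547]
eef_rot: [-0.036, 0.999, 0.0, -0.0]
contact_force: [0.7, -0.4, -2.6]
opening: 0.449
finger_force: 30.0
```

Emit:
step_arm([
  [[0, 0, 1], [0, 0, 0]],
  [[-1, -1, 2], [0, 0, 0]],
  [[-1, -2, 2], [0, 0, 0]],
  [[-1, -3, 2], [0, 0, 0]],
  [[-1, -4, 1], [0, 0, 0]],
  [[-1, -4, 0.5], [0, 0, 0]],
  [[0, -4, 0], [0, 0, 0]],
  [[0, -4, 0], [0, 0, 0]],
  [[0, -4, 0], [0, 0, 0]],
  [[0, -4, 0], [0, 0, 0]],
])

```text
clock: 12.4
tool_pos: [0.4594, -0.046, 0.2407]
eef_rot: [-0.037, 0.999, -0.0, 0.001]
contact_force: [0.5, -0.3, -3.1]
opening: 0.451
finger_force: 30.0
```

Emit:
step_arm([
  [[0, -4, 0], [0, 0, 0]],
  [[0, -4, 0], [0, 0, 0]],
  [[1, -4, 0], [0, 0, -1]],
  [[1, -3, 0], [0, 0, -1]],
  [[1, -2, -2], [0, 0, -1]],
  [[1, -2, -2], [0, 0, -1]],
  [[1, -1.5, -2], [0, 0, 0]],
  [[0, -0.5, -2], [0, 0, 0]],
  [[0, 0, -1], [0, 0, 0]],
  [[0, 0, 0], [0, 0, 0]],
])

```text
clock: 13.4
tool_pos: [0.5083, -0.2537, 0.149]
eef_rot: [-0.002, 1.0, 0.001, -0.001]
contact_force: [-0.1, 0.0, -2.6]
opening: 0.453
finger_force: 30.0
```

Emit:
step_arm([
  [[0.3, -0.5, -2], [0, 0, 0]],
  [[0, 0, -2], [0, 0, 0]],
  [[0, 0, -2], [0, 0, 0]],
  [[0, 0, -2], [0, 0, 0]],
  [[0, 0, -1.5], [0, 0, 0]],
  [[0, 0, -1.2], [0, 0, 0]],
  [[0, 0, -0.8], [0, 0, 0]],
  [[0, 0, -0.5], [0, 0, 0]],
  [[0, 0, -0.3], [0, 0, 0]],
  [[0, 0, -0.2], [0, 0, 0]],
])

```text
clock: 14.4
tool_pos: [0.5126, -0.2595, 0.025]
eef_rot: [-0.002, 1.0, -0.0, 0.0]
contact_force: [0.6, 1.0, -2.8]
opening: 0.453
finger_force: 30.0
```

Emit:
step_arm([
  [[0, 0, -0.2], [0, 0, 0]],
  [[0, 0, -0.2], [0, 0, 0]],
  [[0, 0, -0.2], [0, 0, 0]],
  [[0, 0, -0.2], [0, 0, 0]],
  [[0, 0, -0.2], [0, 0, 0]],
  [[0, 0, -0.2], [0, 0, 0]],
  [[0, 0, -0.1], [0, 0, 0]],
  [[0, 0, 0], [0, 0, 0]],
  [[0, 0, 0], [0, 0, 0]],
  [[0, 0, 0], [0, 0, 0]],
])

```text
clock: 15.4
tool_pos: [0.5124, -0.2594, 0.0118]
eef_rot: [-0.002, 1.0, 0.0, 0.0]
contact_force: [-0.6, 0.8, -2.5]
opening: 0.449
finger_force: 30.0
```

Emit:
step_arm([
  [[0, 0, -0.05], [0, 0, 0]],
  [[0, 0, -0.05], [0, 0, 0]],
  [[0, 0, -0.05], [0, 0, 0]],
  [[0, 0, -0.05], [0, 0, 0]],
  [[0, 0, 0], [0, 0, 0]],
  [[0, 0, 0], [0, 0, 0]],
  [[0, 0, 0], [0, 0, 0]],
  [[0, 0, 0], [0, 0, 0]],
  [[0, 0, 0], [0, 0, 0]],
  [[0, 0, 0], [0, 0, 0]],
])

```text
clock: 16.4
tool_pos: [0.5123, -0.2594, 0.0098]
eef_rot: [-0.002, 1.0, 0.0, -0.0]
contact_force: [-1.0, 0.8, 0.6]
opening: 0.45
finger_force: 30.0
```

The wrist force shows the mat is now carrying the scanner, so I'll release and retreat.

Emit:
step_arm([
  [[0, 0, 0], [0, 0, 0]],
  [[0, 0, 0], [0, 0, 0]],
  [[0, 0, 0], [0, 0, 0]],
  [[0, 0, 0], [0, 0, 0]],
  [[0, 0, 0], [0, 0, 0]],
  [[0, 0, 0], [0, 0, 0]],
  [[0, 0, 0], [0, 0, 0]],
  [[0, 0, 0], [0, 0, 0]],
  [[0, 0, 0], [0, 0, 0]],
  [[0, 0, 0], [0, 0, 0]],
], fingers=1)

```text
clock: 17.4
tool_pos: [0.5123, -0.2594, 0.0097]
eef_rot: [-0.001, 1.0, 0.0, -0.0]
contact_force: [0.6, 0.8, 0.1]
opening: 1.0
finger_force: 0.0
```

Emit:
step_arm([
  [[0, 0, 1], [0, 0, 0]],
  [[0, 0, 1], [0, 0, 0]],
  [[0, 0, 2], [0, 0, 0]],
  [[0, 0, 3], [0, 0, 0]],
  [[0, 0, 3], [0, 0, 0]],
  [[0, 0, 3], [0, 0, 0]],
  [[0, 0, 3], [0, 0, 0]],
  [[0, 0, 2], [0, 0, 0]],
  [[0, 0, 1], [0, 0, 0]],
  [[0, 0, 0], [0, 0, 0]],
])

```text
clock: 18.4
tool_pos: [0.513, -0.2597, 0.2015]
eef_rot: [-0.001, 1.0, -0.001, 0.001]
contact_force: [0.3, 1.0, -0.3]
opening: 1.006
finger_force: 0.0
```

```bash
python3 - <<'E'
from h import *
o=[]
for n in("scene","top"):
    p,d=r.snapshot(n);o.append(p[...,::-1])
s=r.get_state();print(s["tool_pos"],s["opening"],s["contact_force"])
cv2.imwrite("pics/e1.png",o[0])
E
```

```text
[ 0.5117021  -0.25934659  0.19927775] 0.9973059100059036 [-0.12692352 -0.08365705  0.00627015]
```

View pics/e1.png

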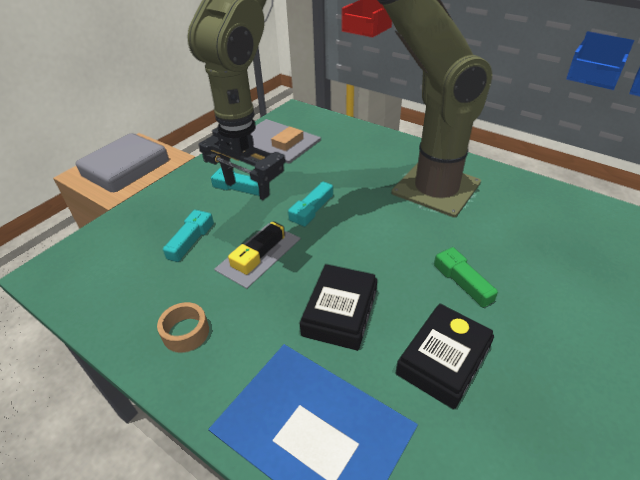

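The scanner lies upright and centred along its mat (head at (244,258)). The gripper is clear, and the housings are unmoved, with labels at (337,302) and (444,350).

```bash
python3 -c "
from plant import r
print(r.finish_job())"
```

```text
the job is handed in; nothing more can be done
None
```

I scanned the stickered housing's label (held still there for over two seconds), set the scanner back on its mat right way up and released it, and handed the job in at about 18.5 s; the hand-in returned no verdict.

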